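# Lock the filter cartridge into the dust extractor

## Task

Fit the filter cartridge that has the straight bar grip into the round socket on top of the dust extractor: lower it with its bar in line with the socket's two slots until its grey rim sits on the deck, then twist it a quarter turn clockwise (seen from above) to lock it, and let go. Leave the other cartridge, the one with the round knob, standing where it is.

Things in the scene. Friction and masses are not known exactly. Their poses are not given: they have to be found in the camera images.
- filter_center (a point): Cartridge to fit, standing loose, 92 mm tall, 0.15 kg; point at its centre, 46 mm above its underside, z up. White pleated body 45 mm across, tapering to 36 mm over the lowest 10 mm; two lugs 10 mm wide along +x and -x, out to 40 mm from the axis, 34 to 42 mm above the underside; grey round rim 104 mm across, 55 to 60 mm above the underside; bar grip on top. A half turn makes no difference.
- filter_bar (a point): Middle of that cartridge's straight black bar grip: along x (in line with the lugs) 56 mm long, along y 14 mm wide, 32 mm high, standing on the rim, 60 to 92 mm above the underside; this point is 76 mm above it. Pinch it across the 14 mm, fingers closing along y.
- socket (a point): Socket in the extractor (fixed dark box, light metal deck 110 mm above the table; hood 30 mm higher from 105 mm on its +x side). Point on its axis at deck level, z up. Hole 60 mm wide, slots 38 mm wide along +x and -x out to 49 mm, ribs in line. Lugs in slots (within 15 deg), the cartridge drops in freely till its rim is on the deck, centre 9 mm below here. Turns clockwise only; stop at about 100 deg.
- spare_center (a point): The other cartridge, a bystander: same body and rim, 92 mm tall, standing loose on the table, but without lugs and with a round knob 38 mm across in place of the bar. The point is at its centre, 46 mm above its underside. To be left standing.

How it is judged (in metres and radians):
On the way:
1. the cartridge with the bar is down in the socket, its rim on the deck (within 6 mm) and its bar along the slots (within 28 degrees) (horizontal distance between filter_center and socket below 0.012 m and z of filter_center in the frame of socket below -0.003 m and angle between filter_center's own z axis and vertical below 0.15 rad and angle between the x axis of filter_center and the x axis of socket, either way round below 0.5 rad), for 0.1 s.
At the end, for the whole second after the job is handed in: The cartridge with the bar sits in the socket, its axis within 12 mm of the socket's, its rim within 6 mm of the deck, upright within 8 degrees, its bar square to the slots within 23 degrees, released (horizontal distance between filter_center and socket below 0.012 m and z of filter_center in the frame of socket below -0.003 m and angle between filter_center's own z axis and vertical below 0.15 rad and angle between the x axis of filter_center and the y axis of socket, either way round below 0.4 rad); the robot touches nothing.
It fails at once if the other cartridge (round knob) is shifted by more than 30 mm or tipped over (distance of spare_center from where it was at the start of the episode above 0.03 m or angle between spare_center's own z axis and vertical above 0.5 rad).
It also fails if it takes over 48 s, if anything falls off the work surface, if the arm or the gripper's body presses on something with over 40 N, if the wrist force passes 120 N, or if a joint passes its speed limit or range.

## Robot

A 6-joint arm with a two-finger parallel gripper is mounted at the origin on the work surface. World frame = base frame: x ahead of the robot, y to its left, z up, the work surface at z = 0. Lengths are in m, angles in degrees, forces in N, time in s.
With the tool pointing down it reaches from about 0.35 to 0.875 m from the base axis. Payload 4.2 kg.
Tool frame: the origin (TCP) lies at the centre of the arm's flange, where the gripper is bolted on; the fingertips stand 182 mm ahead of it and the grasp point (between the pads) lies 164 mm ahead of it (r.nose_length is the distance from the TCP to the fingertips, in m); z points along the fingers, y is the line along which they close (so a half turn about z gives the same grasp; the last joint's range is limited). The gripper opens to 87 mm and grips with 3 to 60 N. Pads are 19 mm wide; open, the fingers measure 117 mm over their backs; the gripper's body (75 mm by 190 mm) begins 51 mm behind the grasp point.
Start: joints at [-48.438, 22.042, 0.453, 0, -68.411, -14.817], TCP at [0.281, -0.558, 0.405] pointing down, gripper open.
Joint ranges: [-179.83, 179.83], [-69.29, 118.12], [-61.27, 80.66], [-181.25, 117.63], [-171.15, -9.14], [-177.46, 177.46]. Speed limits (degrees/s): [159.86, 159.86, 180, 180, 180, 180].

## Interface

Orientations are given as a 3x3 rotation matrix whose columns are the frame's x, y, z axes.
In Python, from station import r, vision gives the robot as it stands. The module is installed in compiled form; this text tells all that it offers.
- The arm moves only by the shell command python3 -m creep 'ROWS'. ROWS is JSON, a list of rows, each a list of 7 numbers: the opening, from -1 (shut) to 1 (fully open), then the shift along the tool's x, y, z in mm, then the turn, a rotation vector about the tool's x, y, z in degrees. A call has 1 to 8 rows; each row is the pose to reach, as a shift and turn from the pose commanded when the call began, along the tool's axes at that moment; what a row does not reach only later rows make up. A row lasts 1/12 s, in which the tool goes at most 41.7 mm and 7.16 degrees, less where a joint would pass 70% of its speed; a pose out of reach is approached as far as the arm can. A call with a gripper value outside its range is refused whole. The fingers move at their own pace and stop on an object; the grip force is fixed at half the most. Time passes only in rows, so rows that repeat a pose let the fingers close. It gives the time, the measured TCP pose, the force, the opening and the grip force at its end, in the units of the state.
- r.sense(): the state, without advancing time (a new reading comes with each control period).
- vision.capture(name): name is "side" or "top" or "wrist"; returns (picture, depth): 420x560x3 uint8, red, green, blue; 420x560 float32, m along the optical axis (not along the pixel's ray), 0 where there is no reading.
- vision.camera_model(name): a dict with "vertical_fov" (degrees; the focal length in pixels is half the picture's height over the tangent of half this angle, whatever the lens; pixels are square), "cx", "cy" (the principal point, pixels), "extrinsics" (4x4, takes a point from camera to world coordinates); the wrist camera has in their place "mount" (4x4, takes a point from camera to tool coordinates, whose origin is the TCP and whose axes are the flange's). Camera axes: x right, y down, z forward; pixel columns grow to the right and rows downward; lengths in m; the calibration is good to about 2 mm. A picture is of the moment at which its call begins: read the wrist's pose just before it. camera_model takes no time and is no camera call.
- r.finish_job(): hands the job in; it is judged then, once.
Trained networks look in the newest picture that a camera, given by its name, has taken for a name from the list of things; names that differ only in an ending like _2 or _b are one class to them, and where a whole thing is asked for, a point or a joint stands for the part that bears it (a point fixed in the world has none). Each returns a list of dicts, best first, with "conf" (0 to 1); they miss things now and then, are a little off and sometimes report something else, mostly with a low value. They report only what shows in the picture. A call takes as long as a camera call.
- vision.find_in(camera, thing): "uv" ([column, row] in pixels, amid what is visible of it).
- vision.cut_out(camera, thing): "region" (420x560 bool, what is visible of it) and "uv" ([column, row] in pixels, amid what is visible of it).
The state is a dict: "time_s": time; "joints": joint angles; "joint_velocities": joint speeds; "effort": joint torques, N m; "tcp_pos": TCP position; "ee_rot": TCP orientation; "wrist_force": force on the tool from outside, world axes, zero at the start; "moment": the same for the moment, N m; "gripper_width": opening from 0.0 (shut) to 1.0 (fully open); "gripper_force": force on a finger pad.
Only numpy, scipy, OpenCV 4.12 (cv2) and the standard library are available. Lean on these libraries where they do the work, as an engineer would, in place of code of your own. Each camera call takes 0.05 s, during which the arm holds its last target. There are 200 camera calls.

## Working session

There is one attempt and no reset: what is moved stays moved. The work goes in short steps, Python scripts to look and compute and a shell command to move; the robot and the scene stay as the last step left them, time stands still between calls to the robot, and variables do not carry over. Pictures are saved under pics/ and viewed, at most 10 in all, crops included, and the job is handed in when it is done.

```bash
mkdir -p pics; cat > h.py <<'E'
import numpy as np, cv2
from station import r, vision
def cam(name):
    m=vision.camera_model(name); f=210/np.tan(np.radians(m["vertical_fov"]/2))
    if "extrinsics" in m: T=np.array(m["extrinsics"])
    else:
        s=r.sense(); W=np.eye(4); W[:3,:3]=s["ee_rot"]; W[:3,3]=s["tcp_pos"]; T=W@np.array(m["mount"])
    return f,m["cx"],m["cy"],T
def cloud(name,dep,c):
    f,cx,cy,T=c; v,u=np.mgrid[:420,:560]
    P=np.stack([(u-cx)/f*dep,(v-cy)/f*dep,dep],-1)
    return P@T[:3,:3].T+T[:3,3]
def shot(name,save=None):
    c=cam(name); p,d=vision.capture(name)
    if save: cv2.imwrite(f"pics/{save}.png",p[:,:,::-1])
    return p,d,c,cloud(name,d,c)
E
python3 - <<'E'
from h import *
np.set_printoptions(precision=4,suppress=True)
ps=[]
for n in ("top","side"):
    p,d,c,P=shot(n); ps.append(p); print(n,c[3][:3].tolist(),(d==0).mean())
    np.save(f"{n}.npy",P)
    for t in ("filter_center","filter_bar","socket","spare_center"):
        for k in vision.find_in(n,t)[:2]:
            u,v=map(int,k["uv"]); print(t,k["conf"],u,v,P[v,u])
cv2.imwrite("pics/a.png",cv2.resize(np.vstack(ps)[:,:,::-1],(400,600)))
cv2.imwrite("pics/t.png",ps[0][:,:,::-1])
print(r.sense())
E
```

```text
top [[0.0018482790289275992, -0.9983835397900064, 0.05680573334627274, 0.44825826643353406], [-0.9999762206994062, -0.002222668792639937, -0.006528229405491302, -0.06642051633424909], [0.00664393711316739, -0.056792316556157844, -0.9983639070398235, 1.0478031388160305]] 0.0037797619047619047
filter_center 0.69 324 206 [ 0.5034 -0.1617  0.091 ]
filter_bar 0.78 328 209 [ 0.4975 -0.1694  0.0926]
side [[-0.9973218522640702, -0.02079185385888671, 0.07012005283565513, 0.45047496494495176], [-0.07001845058521568, 0.5484366719008877, -0.8332554431216901, 0.5429362337084223], [-0.02113148301019307, -0.8359335593977486, -0.5484236908617289, 0.5154407760728583]] 0.0037670068027210886
filter_center 0.92 285 207 [ 0.5028 -0.1584  0.0618]
filter_bar 0.95 284 206 [ 0.5053 -0.1621  0.0619]
socket 0.72 227 343 [0.55   0.2354 0.1111]
spare_center 0.71 294 167 [ 0.4912 -0.337   0.068 ]
{'time_s': 0.5, 'joints': array([-48.4391,  22.0433,   0.4488,  -0.0023, -68.4094, -14.8166]), 'joint_velocities': array([-0.0702, -0.0873, -0.0318,  0.0175, -0.0042, -0.0033]), 'effort': array([  0.0001, -39.0074,  18.7447,   4.2207,   0.015 ,  -0.    ]), 'tcp_pos': array([ 0.2813, -0.5581,  0.4047]), 'ee_rot': array([[-0.893 , -0.45  , -0.    ],
       [-0.45  ,  0.893 ,  0.0001],
       [-0.    ,  0.0001, -1.    ]]), 'wrist_force': array([ 0.1835, -0.3992, -0.2413]), 'moment': array([ 0.0789,  0.0148, -0.0095]), 'gripper_force': 0.0, 'gripper_width': 1.0018042465234052}
```

View pics/t.png

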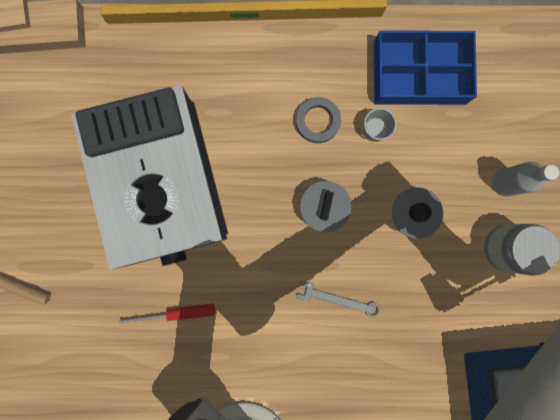

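The top view shows the bar cartridge at about (326,205), the spare at (418,212), and the socket at (152,198). The ribs at (143,163) and (160,233) give the slot line. The hood is at the top of the picture, on the +x side.

```bash
python3 - <<'E'
from h import *
np.set_printoptions(precision=4,suppress=True)
p,d,c,_=shot("top"); f,cx,cy,T=c; P=cloud("top",d,c)
def plane(uv,z):
    uv=np.atleast_2d(uv).astype(float); R=np.c_[(uv[:,0]-cx)/f,(uv[:,1]-cy)/f,np.ones(len(uv))]@T[:3,:3].T
    return T[:3,3]+R*((z-T[2,3])/R[:,2])[:,None]
g=p.max(-1).astype(int); V,U=np.mgrid[:420,:560]
# filter rim & bar
for nm,(u0,v0) in dict(filt=(326,205),spare=(418,212)).items():
    near=np.hypot(U-u0,V-v0)<32
    m=near&(P[...,2]>.045); q=P[m]; z=q[:,2]
    cnt,_=cv2.findContours(m.astype(np.uint8),0,1); cc=max(cnt,key=len)[:,0]
    e=cv2.fitEllipse(cc); print(nm,"rim",plane(e[0],.058),e)
    b=near&(P[...,2]>.08)
    rb=cv2.minAreaRect(np.c_[U[b],V[b]].astype(np.float32)); w=plane(cv2.boxPoints(rb),.092)
    print(" bar",w.mean(0),rb,b.sum(),[np.degrees(np.arctan2(*(w[i+1]-w[i])[1::-1])).round(1) for i in (0,1)],np.median(P[b],0))
m=(np.hypot(U-152,V-198)<45)&(g<75)
print("deck z",np.median(P[170:230,100:125,2]))
n,l,s,ce=cv2.connectedComponentsWithStats(m.astype(np.uint8))
W={}
for i in range(1,n):
    if s[i,4]>8:
        print(s[i],ce[i],plane(ce[i],.11)); W[i]=plane(ce[i],.11)[0]
big=1+np.argmax(s[1:,4]); rb=cv2.minAreaRect(np.c_[U[l==big],V[l==big]].astype(np.float32)); print(rb,plane(rb[0],.11))
cv2.imwrite("pics/b.png",cv2.resize(np.hstack([p[140:260,90:220],p[140:260,265:395]])[:,:,::-1],None,fx=3,fy=3,interpolation=2))
E
```

```text
filt rim [[ 0.5047 -0.1676  0.058 ]] ((325.2622985839844, 206.3221435546875), (50.20998764038086, 50.47452163696289), 94.37617492675781)
 bar [ 0.5122 -0.1559  0.092 ] ((321.035400390625, 201.53097534179688), (40.45099639892578, 52.68036651611328), 41.18592834472656) 229 [np.float64(-41.1), np.float64(-131.3)] [ 0.5033 -0.1672  0.092 ]
spare rim [[ 0.492  -0.3536  0.058 ]] ((417.08489990234375, 212.79034423828125), (50.0732536315918, 50.8446044921875), 128.66110229492188)
 bar [ 0.4997 -0.3376  0.092 ] ((413.8789367675781, 208.13101196289062), (47.3321647644043, 43.49597930908203), 56.768287658691406) 331 [np.float64(-56.8), np.float64(-147.4)] [ 0.4919 -0.3513  0.0921]
deck z 0.11010377131033056
[141 160   4  10  21] [142.3333 164.3333] [[0.5818 0.1894 0.11  ]]
[ 133  174   39   50 1237] [151.5424 198.9555] [[0.5151 0.1706 0.11  ]]
[158 228   4  11  21] [159.5714 232.7619] [[0.4505 0.1542 0.11  ]]
((151.95294189453125, 198.7882537841797), (49.460147857666016, 31.021060943603516), 77.47119140625) [[0.5154 0.1698 0.11  ]]
```

View pics/b.png

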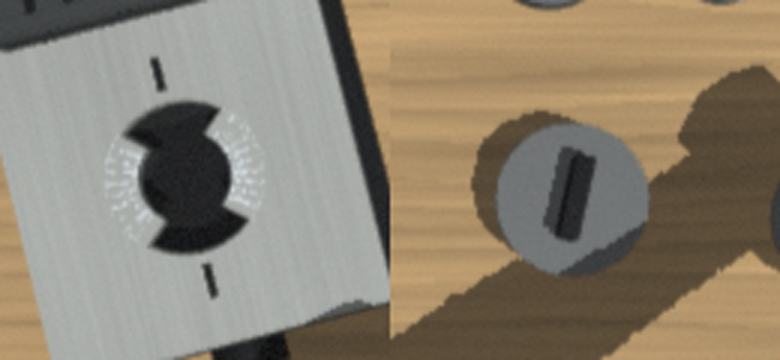

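```bash
python3 -m creep '[[1,-30,20,4,0,0,-7],[1,-70,46,8,0,0,-14],[1,-110,73,13,0,0,-21],[1,-150,100,18,0,0,-28],[1,-190,126,23,0,0,-35],[1,-230,153,28,0,0,-42],[1,-270,179,32,0,0,-49],[1,-300,199,36,0,0,-56]]'; python3 - <<'E'
from h import *
s=r.sense();R=s["ee_rot"];print(s["joints"],R.T@(np.array([.504,-.167,.36])-s["tcp_pos"])*1000,np.degrees(np.arctan2(R[1,0],R[0,0])))
E
```

```text
time_s: 1.22
tcp_pos: [0.4434, -0.2728, 0.3724]
ee_rot: [[-0.12, -0.993, 0.001], [-0.993, 0.12, -0.0], [0.0, -0.001, -1.0]]
wrist_force: [0.9, -0.4, 0.3]
gripper_width: 0.999
gripper_force: 0.0
[-1.37213682e+01  1.34573543e+01 -1.69211224e+01  1.02106965e-02
 -5.95627787e+01  6.80571584e+00] [-112.31037334  -47.37478282   12.46062707] -96.91049208906578
```

```bash
python3 -m creep '[[1,-20,-8,2,0,0,-7],[1,-45,-19,5,0,0,-14],[1,-75,-31,8,0,0,-21],[1,-100,-42,11,0,0,-28],[1,-112,-47,12,0,0,-35],[1,-112,-47,12,0,0,-42],[1,-112,-47,12,0,0,-49],[1,-112,-47,12,0,0,-56]]'; python3 -m creep '[[1,0,0,0,0,0,-7],[1,0,0,0,0,0,-14],[1,0,0,0,0,0,-21],[1,0,0,0,0,0,-28],[1,0,0,0,0,0,-28],[1,0,0,0,0,0,-28]]'
cat > look.py <<'E'
from h import *
np.set_printoptions(precision=4,suppress=True)
p,d,c,P=shot("wrist","w1"); s=r.sense(); R=s["ee_rot"]
b=(P[...,2]>.08)&(P[...,2]<.1)&(np.hypot(P[...,0]-.504,P[...,1]+.167)<.045)
q=P[b][:,:2].astype(np.float32); rb=cv2.minAreaRect(q); print("bar",rb,q.mean(0),len(q),P[b][:,2].max())
vx,vy,x0,y0=cv2.fitLine(q,2,0,.01,.01).ravel(); print("ang",np.degrees(np.arctan(vy/vx)))
m=(P[...,2]>.052)&(P[...,2]<.064)&(np.hypot(P[...,0]-.504,P[...,1]+.167)<.07)
print("rim",cv2.minEnclosingCircle(P[m][:,:2].astype(np.float32)))
print(s["joints"],s["tcp_pos"],np.degrees(np.arctan2(R[1,0],R[0,0])),"shift mm",R.T@(np.array([*rb[0],.247])-s["tcp_pos"])*1000)
E
python3 look.py
```

```text
time_s: 1.88
tcp_pos: [0.5039, -0.1689, 0.3602]
ee_rot: [[0.756, -0.654, 0.0], [-0.654, -0.756, -0.0], [0.0, -0.0, -1.0]]
wrist_force: [-0.0, 0.7, -0.5]
gripper_width: 1.0
gripper_force: 0.0
time_s: 2.38
tcp_pos: [0.5037, -0.1695, 0.3603]
ee_rot: [[0.973, -0.232, 0.0], [-0.232, -0.973, -0.0], [0.0, -0.0, -1.0]]
wrist_force: [0.8, -0.0, -0.5]
gripper_width: 1.001
gripper_force: 0.0
bar ((0.505800724029541, -0.1671455204486847), (0.013963356614112854, 0.05572478473186493), 77.3814926147461) [ 0.5073 -0.1676] 972 0.0931351192935988
ang -12.764138
rim ((0.5054483413696289, -0.1672441065311432), 0.05200847610831261)
[ -1.0967  15.16   -16.4923   0.0013 -58.3416  77.6727] [ 0.5037 -0.1695  0.3602] -13.42333339169209 shift mm [  1.5391  -2.763  113.2377]
```

View pics/w1.png

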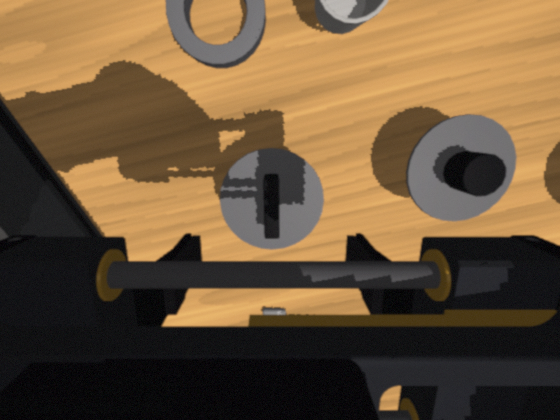

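The wrist picture shows the bar at (271,206), lying between the open fingers and lined up with the tool. The spare at (470,165) is clear of them.

```bash
python3 -m creep '[[1,1,-2,25,0,0,-1],[1,1.5,-2.5,55,0,0,-1],[1,1.5,-2.5,80,0,0,-1],[1,1.5,-2.5,98,0,0,-1],[1,1.5,-2.5,108,0,0,-1],[1,1.5,-2.5,112,0,0,-1],[1,1.5,-2.5,112,0,0,-1]]'; python3 -m creep '[[-1,0,0,0,0,0,0],[-1,0,0,0,0,0,0],[-1,0,0,0,0,0,0],[-1,0,0,0,0,0,0],[-1,0,0,0,0,0,0],[-1,0,0,0,0,0,0],[-1,0,0,0,0,0,0],[-1,0,0,0,0,0,0]]'
```

```text
time_s: 3.02
tcp_pos: [0.5058, -0.1674, 0.2477]
ee_rot: [[0.977, -0.213, -0.001], [-0.213, -0.977, -0.0], [-0.001, 0.0, -1.0]]
wrist_force: [0.0, -0.4, 1.0]
gripper_width: 1.0
gripper_force: 0.0
time_s: 3.68
tcp_pos: [0.5057, -0.1674, 0.2482]
ee_rot: [[0.977, -0.212, 0.0], [-0.212, -0.977, -0.0], [0.0, -0.0, -1.0]]
wrist_force: [0.0, 0.3, 0.5]
gripper_width: 0.477
gripper_force: 0.0
```

```bash
python3 -m creep '[[-1,0,0,0,0,0,0],[-1,0,0,0,0,0,0],[-1,0,0,0,0,0,0],[-1,0,0,0,0,0,0],[-1,0,0,0,0,0,0],[-1,0,0,0,0,0,0],[-1,0,0,0,0,0,0],[-1,0,0,0,0,0,0]]'
```

```text
time_s: 4.35
tcp_pos: [0.5057, -0.1674, 0.2481]
ee_rot: [[0.977, -0.212, -0.0], [-0.212, -0.977, 0.0], [-0.0, -0.0, -1.0]]
wrist_force: [0.2, -1.0, -1.0]
gripper_width: 0.161
gripper_force: 30.0
```

```bash
python3 -m creep '[[-1,0,0,-10,0,0,0],[-1,0,0,-30,0,0,0],[-1,0,0,-55,0,0,0],[-1,0,0,-80,0,0,0],[-1,0,0,-105,0,0,0],[-1,0,0,-125,0,0,0],[-1,0,0,-140,0,0,0],[-1,0,0,-145,0,0,0]]'; python3 - <<'E'
from h import *
s=r.sense();R=s["ee_rot"];print(s["joints"],R.T@(np.array([.516,.171,.393])-s["tcp_pos"])*1000,np.degrees(np.arctan2(R[1,0],R[0,0])))
E
```

```text
time_s: 5.02
tcp_pos: [0.5058, -0.1675, 0.3966]
ee_rot: [[0.977, -0.212, 0.006], [-0.212, -0.977, -0.001], [0.006, -0.0, -1.0]]
wrist_force: [0.3, -0.3, -1.7]
gripper_width: 0.161
gripper_force: 30.0
[-8.56986455e-01  1.33694683e+01 -1.33121893e+01  4.28784545e-02
 -6.29932285e+01  7.86051150e+01] [ -61.78237035 -332.93821643    3.43878953] -12.23258487503072
```

```bash
python3 -m creep '[[-1,-4,-20,0,0,0,-3],[-1,-9,-50,0,0,0,-7],[-1,-15,-80,0,0,0,-11],[-1,-21,-112,0,0,0,-15],[-1,-27,-145,0,0,0,-19],[-1,-33,-175,0,0,0,-23],[-1,-37,-195,0,0,0,-27],[-1,-37,-200,0,0,0,-27]]';python3 -m creep '[[-1,0,0,0,0,0,0],[-1,0,0,0,0,0,0]]'; python3 - <<'E'
from h import *
np.set_printoptions(precision=4,suppress=True)
p,d,c,P=shot("wrist","w2"); s=r.sense();R=s["ee_rot"]
f,cx,cy,T=c
deck=(abs(P[...,2]-.11)<.006)
print(deck.sum(),s["tcp_pos"],np.degrees(np.arctan2(R[1,0],R[0,0])))
uv=(np.linalg.inv(T)@np.array([.516,.171,.11,1]))[:3]; print("exp px",uv[:2]/uv[2]*f+[cx,cy])
E
```

```text
time_s: 5.68
tcp_pos: [0.5116, 0.0385, 0.3926]
ee_rot: [[0.966, 0.26, -0.001], [0.26, -0.966, 0.0], [-0.001, -0.001, -1.0]]
wrist_force: [0.1, 0.2, -1.8]
gripper_width: 0.16
gripper_force: 30.0
time_s: 5.85
tcp_pos: [0.5118, 0.0357, 0.3927]
ee_rot: [[0.967, 0.254, -0.001], [0.254, -0.967, -0.0], [-0.002, 0.0, -1.0]]
wrist_force: [-0.9, -0.3, -1.7]
gripper_width: 0.15
gripper_force: 30.0
44124 [0.5118 0.0352 0.3928] 14.658510341528793
exp px [130.0382 165.8551]
```

View pics/w2.png

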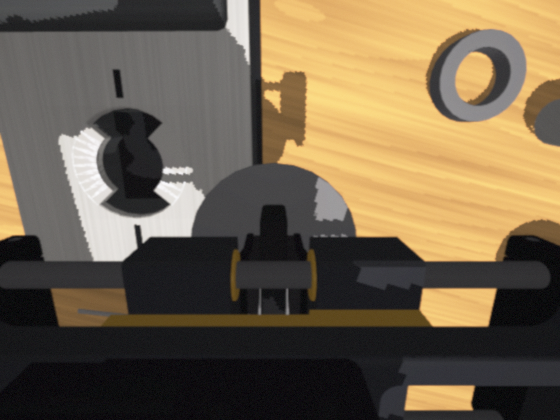

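The socket shows at about (130,162) with its ribs at (117,83) and (138,236). The cartridge hangs upright in the gripper.

```bash
python3 - <<'E'
from h import *
np.set_printoptions(precision=4,suppress=True)
c=cam("wrist"); f,cx,cy,T=c; p,d,c,P=shot("wrist")
def plane(uv,z):
    uv=np.atleast_2d(uv).astype(float); R=np.c_[(uv[:,0]-cx)/f,(uv[:,1]-cy)/f,np.ones(len(uv))]@T[:3,:3].T
    return T[:3,3]+R*((z-T[2,3])/R[:,2])[:,None]
m=(p.max(-1)<60); m[:60]=0; m[250:]=0; m[:,:85]=0; m[:,185:]=0
n,l,s,ce=cv2.connectedComponentsWithStats(m.astype(np.uint8))
W=[]
for i in range(1,n):
    if s[i,4]>40: w=plane(ce[i],.11)[0]; print(s[i],ce[i],w)
V,U=np.mgrid[:420,:560]
# slot outer arcs: dark non-deck region as depth hole
hole=(P[...,2]<.1)&(P[...,2]>-.02)&(np.hypot(U-130,V-162)<65); 
cnt,_=cv2.findContours((m&(np.hypot(U-130,V-162)<62)).astype(np.uint8),0,1); cc=max(cnt,key=len)[:,0]
w=plane(cc,.11)[:,:2].astype(np.float32); print("enc",cv2.minEnclosingCircle(w), cv2.minAreaRect(w))
# held rim
st=r.sense();R=st["ee_rot"]
Q=(P-st["tcp_pos"])@R
k=(abs(Q[...,2]-.155)<.05)&(V<235)&(U>190)&(U<360)&(V>160); print("rim z tool",np.median(Q[k][:,2]),k.sum())
zr=np.median(Q[k][:,2]); k=k&(abs(Q[...,2]-zr)<.004)
cn=max(cv2.findContours(k.astype(np.uint8),0,1)[0],key=len)[:,0]; cn=cn[cn[:,1]<228]
q=Q[cn[:,1],cn[:,0]][:,:2]; A=np.c_[2*q,np.ones(len(q))]; x=np.linalg.lstsq(A,(q**2).sum(1),rcond=None)[0]; print("rim centre tool",x[:2],np.sqrt(x[2]+x[:2]@x[:2]))
print(st["tcp_pos"],np.degrees(np.arctan2(R[1,0],R[0,0])))
E
```

```text
[112  70  10  28 182] [116.9341  83.2912] [0.5825 0.1901 0.11  ]
[  94  109   73  105 5135] [131.4271 160.1753] [0.5216 0.17   0.11  ]
[135 226  50  24 578] [159.9758 242.7595] [0.4492 0.133  0.11  ]
enc ((0.5190939903259277, 0.1684257686138153), 0.04704362899065018) ((0.5188416838645935, 0.16907963156700134), (0.09295602142810822, 0.05732953920960426), 14.559772491455078)
rim z tool 0.1887336527028215 9096
rim centre tool [ 0.0202 -0.001 ] 0.03415974445185446
[0.5119 0.035  0.3929] 14.634660983962185
```

```bash
python3 -m creep '[[-1,6,-20,0,0,0,0],[-1,15,-50,0,0,0,0],[-1,24,-80,0,0,0,0],[-1,32,-108,0,0,0,0],[-1,37,-124,0,0,0,0],[-1,39,-131,0,0,0,0],[-1,39,-131,0,0,0,0],[-1,39,-131,0,0,0,0]]'; python3 -m creep '[[-1,0,0,8,0,0,0],[-1,0,0,20,0,0,0],[-1,0,0,35,0,0,0],[-1,0,0,47,0,0,0],[-1,0,0,54,0,0,0],[-1,0,0,54,0,0,0]]'
```

```text
time_s: 6.62
tcp_pos: [0.5164, 0.1715, 0.3929]
ee_rot: [[0.967, 0.253, -0.001], [0.253, -0.967, -0.001], [-0.001, 0.0, -1.0]]
wrist_force: [0.2, -1.0, -1.2]
gripper_width: 0.156
gripper_force: 30.0
time_s: 7.12
tcp_pos: [0.5159, 0.1712, 0.3371]
ee_rot: [[0.968, 0.253, -0.004], [0.253, -0.968, -0.002], [-0.004, 0.001, -1.0]]
wrist_force: [0.2, 0.1, -1.3]
gripper_width: 0.158
gripper_force: 30.0
```

```bash
python3 -m creep '[[-1,0,0,7,0,0,0],[-1,0,0,15,0,0,0],[-1,0,0,22,0,0,0],[-1,0,0,27,0,0,0],[-1,0,0,31,0,0,0],[-1,0,0,33,0,0,0],[-1,0,0,33,0,0,0]]'
```

```text
time_s: 7.7
tcp_pos: [0.5163, 0.1725, 0.3056]
ee_rot: [[0.967, 0.255, -0.001], [0.255, -0.967, -0.0], [-0.001, 0.0, -1.0]]
wrist_force: [-0.2, 0.2, -0.9]
gripper_width: 0.16
gripper_force: 30.0
```

```bash
python3 - <<'E'
from h import *
p,d,c,P=shot("side","s2"); print(r.sense()["tcp_pos"],r.sense()["wrist_force"])
cv2.imwrite("pics/s3.png",cv2.resize(p[200:420,100:400,::-1],None,fx=2,fy=2))
E
```

```text
[0.51641866 0.17262123 0.30604426] [-0.54527946 -0.28195048 -1.63584364]
```

View pics/s3.png

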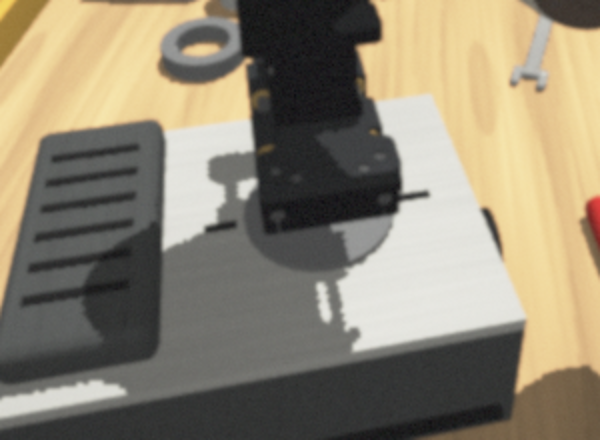

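The cartridge is in the socket, with its rim at (320,235) just above the deck and no contact force yet. I'll seat it fully.

```bash
python3 -m creep '[[-1,0,0,1,0,0,0],[-1,0,0,2,0,0,0],[-1,0,0,2.5,0,0,0],[-1,0,0,2.5,0,0,0],[-1,0,0,2.5,0,0,0]]'
```

```text
time_s: 8.17
tcp_pos: [0.5164, 0.1725, 0.3038]
ee_rot: [[0.967, 0.255, 0.0], [0.255, -0.967, 0.0], [0.0, -0.0, -1.0]]
wrist_force: [0.4, 0.5, -1.5]
gripper_width: 0.157
gripper_force: 30.0
```

```bash
python3 -m creep '[[-1,0,0,0,0,0,3],[-1,0,0,0,0,0,8],[-1,0,0,0,0,0,14],[-1,0,0,0,0,0,20],[-1,0,0,0,0,0,26],[-1,0,0,0,0,0,32],[-1,0,0,0,0,0,38],[-1,0,0,0,0,0,44]]'
```

```text
time_s: 8.83
tcp_pos: [0.5164, 0.1725, 0.3038]
ee_rot: [[0.87, -0.493, 0.0], [-0.493, -0.87, 0.0], [0.0, -0.0, -1.0]]
wrist_force: [0.5, -0.2, -1.2]
gripper_width: 0.158
gripper_force: 30.0
```

```bash
python3 -m creep '[[-1,0,0,0,0,0,6],[-1,0,0,0,0,0,12],[-1,0,0,0,0,0,18],[-1,0,0,0,0,0,24],[-1,0,0,0,0,0,30],[-1,0,0,0,0,0,36],[-1,0,0,0,0,0,42],[-1,0,0,0,0,0,46]]'; python3 -m creep '[[-1,0,0,0,0,0,0],[-1,0,0,0,0,0,0]]'
```

```text
time_s: 9.5
tcp_pos: [0.5164, 0.1725, 0.3038]
ee_rot: [[0.25, -0.968, 0.0], [-0.968, -0.25, 0.0], [-0.0, -0.0, -1.0]]
wrist_force: [-0.9, -0.1, -0.9]
gripper_width: 0.164
gripper_force: 30.0
time_s: 9.67
tcp_pos: [0.5164, 0.1726, 0.3037]
ee_rot: [[0.256, -0.967, 0.0], [-0.967, -0.256, 0.0], [-0.0, -0.0, -1.0]]
wrist_force: [0.3, -0.7, -1.3]
gripper_width: 0.159
gripper_force: 30.0
```

```bash
python3 -m creep '[[0.2,0,0,0,0,0,0],[0.2,0,0,0,0,0,0],[0.2,0,0,0,0,0,0],[0.2,0,0,0,0,0,0],[0.2,0,0,0,0,0,0],[0.2,0,0,0,0,0,0],[0.2,0,0,0,0,0,0],[0.2,0,0,0,0,0,0]]'; python3 -m creep '[[0.2,0,0,-5,0,0,0],[0.2,0,0,-20,0,0,0],[0.2,0,0,-45,0,0,0],[0.2,0,0,-75,0,0,0],[0.2,0,0,-100,0,0,0],[0.2,0,0,-115,0,0,0],[0.2,0,0,-120,0,0,0],[0.2,0,0,-120,0,0,0]]'; python3 - <<'E'
from h import *
np.set_printoptions(precision=4,suppress=True)
p,d,c,P=shot("wrist","w3")
b=(P[...,2]>.125)&(P[...,2]<.155)&(np.hypot(P[...,0]-.516,P[...,1]-.172)<.05)
q=P[b][:,:2].astype(np.float32); print(cv2.minAreaRect(q),np.percentile(P[b][:,2],[50,95]))
a=cv2.fitLine(q,2,0,.01,.01).ravel(); print("ang",np.degrees(np.arctan(a[1]/a[0])), "want -75")
E
```

```text
time_s: 10.33
tcp_pos: [0.5164, 0.1725, 0.3037]
ee_rot: [[0.255, -0.967, 0.0], [-0.967, -0.255, 0.0], [-0.0, -0.0, -1.0]]
wrist_force: [-0.5, -0.1, 0.2]
gripper_width: 0.586
gripper_force: 0.0
time_s: 11.0
tcp_pos: [0.5164, 0.1725, 0.4252]
ee_rot: [[0.255, -0.967, 0.003], [-0.967, -0.255, 0.002], [-0.001, -0.003, -1.0]]
wrist_force: [0.2, -1.1, -0.7]
gripper_width: 0.602
gripper_force: 0.0
((0.5165399312973022, 0.17338573932647705), (0.01392911933362484, 0.0554463230073452), 14.668468475341797) [0.1461 0.1474]
ang -75.19253 want -75
```

View pics/w3.png

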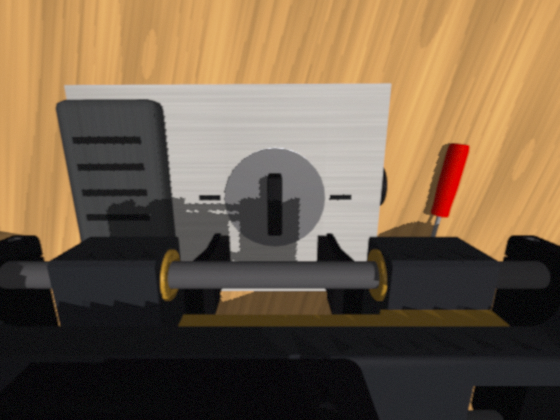

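The bar at (274,204) is square to the ribs at (209,197) and (340,197). The rim is on the deck (bar top at 0.147 m) and the gripper is clear.

```bash
python3 -c "
from station import r
print(r.finish_job())"
```

```text
the job is handed in; nothing more can be done
None
```

The bar-grip cartridge is seated in the socket, twisted a quarter turn clockwise and released; the spare was never touched, and I handed the job in at about 11 s (no verdict came back).

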